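Change the drawplate in the drawing stand

ROBOT

A 6-joint arm with a two-finger parallel gripper is mounted at the origin on a cart in front of the work surface, level with it; the furniture and walls round the work are solid. World frame = base frame: x ahead of the robot, y to its left, z up, the work surface at z = 0. Lengths are in m, angles in rad, forces in N, time in s.
With the tool pointing down it reaches from about 0.325 to 0.9 m from the base axis. Payload 6.1 kg.
Tool frame: the origin (TCP) lies at the centre of the arm's flange, where the gripper is bolted on; the fingertips stand 173 mm ahead of it and the grasp point (between the pads) lies 155 mm ahead of it (bot.grip_point_offset is the distance from the TCP to the grasp point, in m); z points along the fingers, y is the direction in which the jaws open and shut (so a half turn about z gives the same grasp; the last joint's range is limited). The gripper opens to 85 mm and grips with 20 to 120 N. Pads are 22 mm wide; open, the fingers measure 114 mm over their backs; the gripper's body (76 mm by 85 mm) begins 54 mm behind the grasp point. The pads swing forward as they close: fully open they stand 13 mm farther back than shut.
Start: joints at [-1.264, 0.22, 1.526, -0, 1.395, -0.126], TCP at [0.262, -0.567, 0.405] pointing down, gripper open.
Joint ranges: [-2.98, 2.98], [-0.91, 2.08], [0.09, 2.57], [-1.24, 4.39], [0.2, 2.65], [-2.68, 2.68]. Speed limits (rad/s): [2.57, 2.57, 3.01, 3.14, 3.14, 3.14].

INTERFACE

Orientations are given as a 3x3 rotation matrix whose columns are the frame's x, y, z axes.
In Python, from rig import readout, cams, workorder, models, bot gives the robot as it stands.
- The arm moves only by the shell command python3 -m jog 'ROWS' [FORCE]. ROWS is JSON, one flat list of numbers, 7 for each row, row after row: the shift along the tool's x, y, z in cm, then the turn, a rotation vector about the tool's x, y, z in rad, then the closure in counts, from 0 (fully open) to 255 (shut). In form: [dx, dy, dz, wx, wy, wz, grip, dx, dy, dz, wx, wy, wz, grip, ...]. A call has exactly 5 rows; each row shifts and turns the pose as measured when the row begins, along the tool's axes as they then stand; what a row does not reach is not made up. A row lasts 1/8 s, in which the tool goes at most 62.5 mm and 10.7 degrees, less where a joint would pass 70% of its speed; a pose out of reach is approached as far as the arm can. A call is refused whole if a number of a shift passes 6.25 or a number of a turn 0.188, either way. A call with a gripper value outside its range is refused whole. The fingers move at their own pace and stop on an object; FORCE is the grip in N (left out, the last holds). Time passes only in rows, so rows that do not move let the fingers close, or fill a call up. It gives the time, the measured TCP pose, the force and the opening at its end, in the units of the state.
- readout.state(): the state, without advancing time (a new reading comes with each control period).
- cams.grab_frame(name): name is "side" or "top"; returns (picture, depth): 420x560x3 uint8, red, green, blue; 420x560 float32, m along the optical axis (not along the pixel's ray), 0 where there is no reading.
- cams.camera_model(name): a dict with "fx", "fy", "cx", "cy" (pixels), "eye" and "attitude" of the camera in the world. Camera axes: x right, y up, looking along -z (the intrinsics and any distortion apply to the point x, -y, -z); pixel columns grow to the right and rows downward; lengths in m; the calibration is good to about 2 mm. A picture is of the moment at which its call begins. camera_model takes no time and is no camera call.
- workorder.sign_off(): hands the job in, once; it reports no verdict.
Trained networks look in the newest picture that a camera, given by its name, has taken for a name from the list of things; names that differ only in an ending like _2 or _b are one class to them, and where a whole thing is asked for, a point or a joint stands for the part that bears it (a point fixed in the world has none). Each returns a list of dicts, best first, with "conf" (0 to 1); they miss things now and then, are a little off and sometimes report something else, mostly with a low value. They report only what shows in the picture. A call takes as long as a camera call. They do not tell look-alikes from the thing itself.
- models.look_for(camera, target): "bbox" ([centre column, centre row, width, height] in pixels, round what is visible of it).
- models.spot_point(camera, target): "point" ([column, row] in pixels: a listed point, or the origin of a listed thing).
The state is a dict: "time": time; "joint_pos": joint angles; "qvel": joint speeds; "tau": joint torques, N m; "position": TCP position; "ee_rot": TCP orientation; "force": force on the tool from outside, world axes, zero at the start; "torque": the same for the moment, N m; "opening": finger opening in m.
Only numpy, scipy, OpenCV 4.12 (cv2) and the standard library are available. Lean on these libraries where they do the work, as an engineer would, in place of code of your own. Each camera call takes 0.05 s, during which the arm holds its last target. There are 200 camera calls.

TASK

Change the drawplate: lift the plate that is in the drawing stand out and hang it by its eye on the free peg of the rack, behind the peg's head, and let go of it. Then take the longer of the two plates that were hanging on the rack and set it, eye end up, in the stand's grooves, fully down on the base; lower it all the way in, do not drop it. Leave the short plate hanging on its peg and the things lying around where they are.

Things in the scene. Friction and masses are not known exactly. Their poses are not given: they have to be found in the camera images.
- rack: Fixed plywood bench rack, 130 deep x 310 wide x 203 mm high; origin under its centre, x towards the back, y to the left, z up. From the face of the back (x = 52 mm) three level steel pegs, 12 mm thick, 165 mm up, run along -x at y = -105, 0, +105 mm; each ends in a round head of 17 mm diameter (x = -34 to -28 mm) and has a 4 mm flange at the root. Foot board 14 mm thick.
- peg_right (a point): Point on the axis of the rack's right peg (y = -105 mm in the rack's frame), the free one at the start, midway between head and flange: the head's outer end is 42 mm from it along -x, the flange 40 mm along +x. Axes as the rack's. A plate that hangs has its eye centre 7 mm below the axis.
- peg_middle (a point): The same point on the middle peg. At the start the middle and the left peg carry the long and the short plate, either way round.
- peg_left (a point): The same point on the left peg (y = +105 mm).
- stand: Fixed grey drawing stand: base 100 x 104 x 12 mm; two posts, tops 62 mm above the bench, outsides at y = +-33 mm, with facing upright grooves that hold a plate by its edges (plate faces to +-x). Grooves 11 mm wide in x, 49 mm from bottom to bottom in y, mouths flared by 4 mm over the top 10 mm. Origin: centre of its underside, z up.
- stand_seat (a point): Middle between the grooves on the top of the base, 12 mm above the bench: here the middle of a seated plate's lower end stands. Axes as the stand's.
- plate_medium: Medium steel drawplate: flat bar 44 mm wide, 8 mm thick, 135 mm long, 0.30 kg; round hanging eye of 26 mm diameter with its centre 21 mm below the upper end, and two columns of four of small die holes. At the start it stands in the drawing stand. Origin: centre of the lower end; z along the plate to the eye end, x normal to the faces (axis of the eye), y across the width.
- plate_medium_eye (a point): Centre of the medium plate's eye, 114 mm above its origin.
- plate_long: Long steel drawplate: flat bar 44 mm wide, 8 mm thick, 155 mm long, 0.35 kg; round hanging eye of 26 mm diameter with its centre 21 mm below the upper end, and one column of six of small die holes. At the start it hangs on the middle or left peg. Origin: centre of the lower end; z along the plate to the eye end, x normal to the faces (axis of the eye), y across the width.
- plate_long_eye (a point): Centre of the long plate's eye, 134 mm above its origin.
- plate_short: Short steel drawplate: flat bar 44 mm wide, 8 mm thick, 115 mm long, 0.26 kg; round hanging eye of 26 mm diameter with its centre 21 mm below the upper end, and three columns of four of small die holes. It hangs on the other of these two pegs and stays there. Origin: centre of the lower end; z along the plate to the eye end, x normal to the faces (axis of the eye), y across the width.
- plate_short_eye (a point): Centre of the short plate's eye, 94 mm above its origin.
- kiln_tile: Bystander: grey-brown kiln tile, 65 x 90 mm, 12 mm thick, lying flat; origin at the centre of its underside.
- file_flat: Bystander: flat file with a handle, 188 mm long along its y, 16 mm high; origin at the centre of its underside.
- green_bottle: Bystander: small bottle with green in it, 45 mm across, 89 mm high; origin at the centre of its underside.
Things that resemble listed ones, but are neither listed nor needed, are in the scene too. Leave any blue look-alike of the plate_medium alone. What is shaped like the plate_short but orange is not meant.

How it is judged:
On the way, in this order (a step that is already met when the one before it is completed fails the run):
1. the medium plate hangs by its eye on the right peg, let go (x of plate_medium_eye in the frame of peg_right between -0.036 and 0.036 m and y of plate_medium_eye in the frame of peg_right between -0.008 and 0.008 m and z of plate_medium_eye in the frame of peg_right between -0.011 and -0.003 m and angle between plate_medium's own z axis and vertical below 0.2 rad and contact force between plate_medium and the fingers below 0.1 N), for 0.2 s.
2. the long plate stands fully down in the stand's grooves (x of plate_long in the frame of stand_seat between -0.005 and 0.005 m and y of plate_long in the frame of stand_seat between -0.006 and 0.006 m and z of plate_long in the frame of stand_seat below 0.004 m and angle between plate_long's own z axis and vertical below 0.12 rad), for 0.2 s.
At the end, for the whole second after the job is handed in: Medium plate hangs by its eye on the right peg behind the head (eye 3 to 11 mm below the axis, within 0.2 rad of upright); long plate stands in the grooves, eye up, foot within 4 mm of the base and 5 mm of the seat, within 0.12 rad of upright; short plate hangs on its peg; all at rest (all of step 1 and all of step 2 and ((x of plate_short_eye in the frame of peg_middle between -0.036 and 0.036 m and y of plate_short_eye in the frame of peg_middle between -0.008 and 0.008 m and z of plate_short_eye in the frame of peg_middle between -0.011 and -0.003 m and angle between plate_short's own z axis and vertical below 0.2 rad) or (x of plate_short_eye in the frame of peg_left between -0.036 and 0.036 m and y of plate_short_eye in the frame of peg_left between -0.008 and 0.008 m and z of plate_short_eye in the frame of peg_left between -0.011 and -0.003 m and angle between plate_short's own z axis and vertical below 0.2 rad)) and linear speed of each of plate_medium, plate_long, plate_short below 0.03 m/s and contact force between plate_long and the fingers below 0.1 N); the robot touches nothing.
It fails at once if the short plate is taken off or shoved along its peg (its eye moves more than 25 mm) (distance of plate_short_eye from where it was at the start of the episode above 0.025 m).
It fails at once if the long plate is dropped into the stand (let go with its lower end over the seat and more than 12 mm above it) (horizontal distance between plate_long and stand_seat below 0.02 m and z of plate_long in the frame of stand_seat between 0.012 and 0.07 m and contact force between plate_long and the fingers below 0.5 N).
It fails at once if a thing lying around (tile, file, bottle) is moved more than 20 mm (distance of any of kiln_tile, file_flat, green_bottle from where it was at the start of the episode above 0.02 m).
It also fails if it takes over 53 s, if anything falls off the work surface, if the arm or the gripper's body presses on something with over 40 N, if the wrist force passes 120 N, or if a joint passes its speed limit or range.

## Working session

There is one attempt and no reset: what is moved stays moved. The work goes in short steps, Python scripts to look and compute and a shell command to move; the robot and the scene stay as the last step left them, time stands still between calls to the robot, and variables do not carry over. Pictures are saved under pics/ and viewed, about 8 in all and at most 12, crops included, and the job is handed in when it is done.

```bash
mkdir -p pics; ls; python3 - <<'E'
from rig import readout,cams,models,bot
import cv2,numpy as np,pickle
s=readout.state();print(s['time'],s['position'],np.round(s['ee_rot'],3).tolist(),s['opening'],bot.grip_point_offset)
ims=[]
for n in ("side","top"):
    im,d=cams.grab_frame(n);m=cams.camera_model(n);pickle.dump((im,d,m),open(n+'.pkl','wb'))
    cv2.imwrite(f'pics/{n}0.png',im[:,:,::-1]);print(n,m)
    for t in ("peg_right","peg_middle","peg_left","stand_seat","plate_medium_eye","plate_long_eye","plate_short_eye"):
        print(t,[(np.round(r['point']),round(r['conf'],2)) for r in models.spot_point(n,t)[:3]])
E
```

```text
pics
0.0 [ 0.26204986 -0.56710256  0.40357012] [[0.908, 0.419, -0.001], [0.419, -0.908, 0.002], [0.0, -0.002, -1.0]] 0.08543415176979657 0.1547
side {'fx': 442.4590980464683, 'fy': 442.4590980464683, 'cx': 270.33344878947287, 'cy': 204.41383192450274, 'eye': array([0.03366203, 0.78701098, 0.60335281]), 'attitude': array([[-0.84459545,  0.22720959, -0.48480339],
       [-0.5348652 , -0.39871016,  0.74494928],
       [-0.02403642,  0.88848523,  0.45827529]])}
peg_right [(array([267., 162.]), 0.75)]
peg_middle [(array([236., 180.]), 0.82)]
peg_left [(array([206., 190.]), 0.76), (array([309., 292.]), 0.56), (array([334., 230.]), 0.46)]
stand_seat [(array([331., 227.]), 0.94), (array([310., 290.]), 0.7)]
plate_medium_eye [(array([333., 187.]), 0.65), (array([318., 210.]), 0.64), (array([244., 233.]), 0.31)]
plate_long_eye [(array([242., 179.]), 0.82)]
plate_short_eye [(array([204., 197.]), 0.93), (array([245., 236.]), 0.35)]
top {'fx': 442.4993683235686, 'fy': 442.4993683235686, 'cx': 285.52390487422224, 'cy': 204.91396389324808, 'eye': array([0.44197627, 0.03803638, 1.16143451]), 'attitude': array([[ 0.01681131,  0.99602786, -0.0874407 ],
       [-0.99979763,  0.01577951, -0.01247786],
       [-0.01104853,  0.08763278,  0.99609158]])}
peg_right [(array([356., 166.]), 0.61), (array([313., 156.]), 0.46)]
peg_middle [(array([312., 154.]), 0.72)]
peg_left [(array([264., 150.]), 0.85), (array([361., 244.]), 0.25)]
stand_seat [(array([361., 242.]), 0.82), (array([265., 149.]), 0.72)]
plate_medium_eye [(array([321., 244.]), 0.56), (array([366., 237.]), 0.49)]
plate_long_eye [(array([310., 157.]), 0.64)]
plate_short_eye [(array([357., 164.]), 0.73), (array([216., 151.]), 0.58)]
```

```bash
python3 - <<'E'
import cv2
for n,(a,b,c,d) in {'side':(120,100,430,332),'top':(180,90,460,300)}.items():
    im=cv2.imread(f'pics/{n}0.png');k=800/(c-a)
    cv2.imwrite(f'pics/{n}0c.png',cv2.resize(im[b:d,a:c],None,fx=k,fy=k,interpolation=cv2.INTER_CUBIC)[:600,:800])
E
```

```text
(no output)
```

View pics/side0c.png

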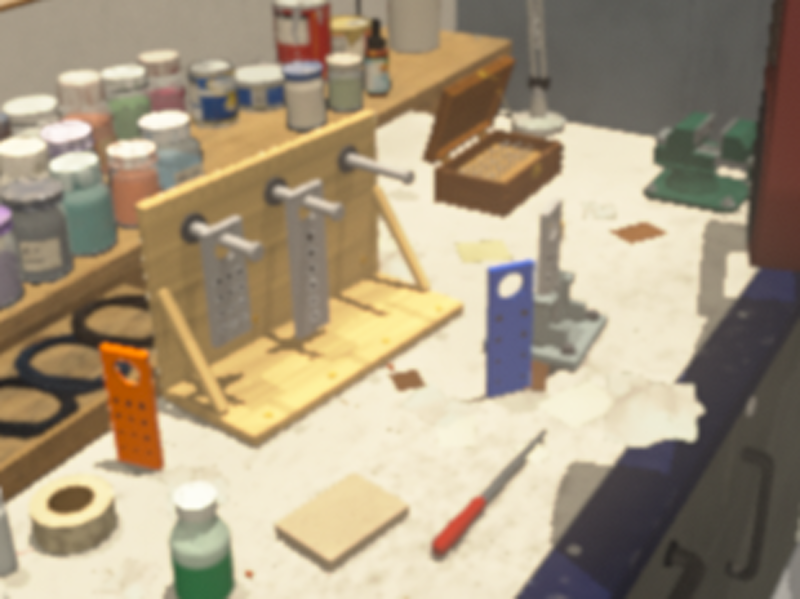

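View pics/top0c.png

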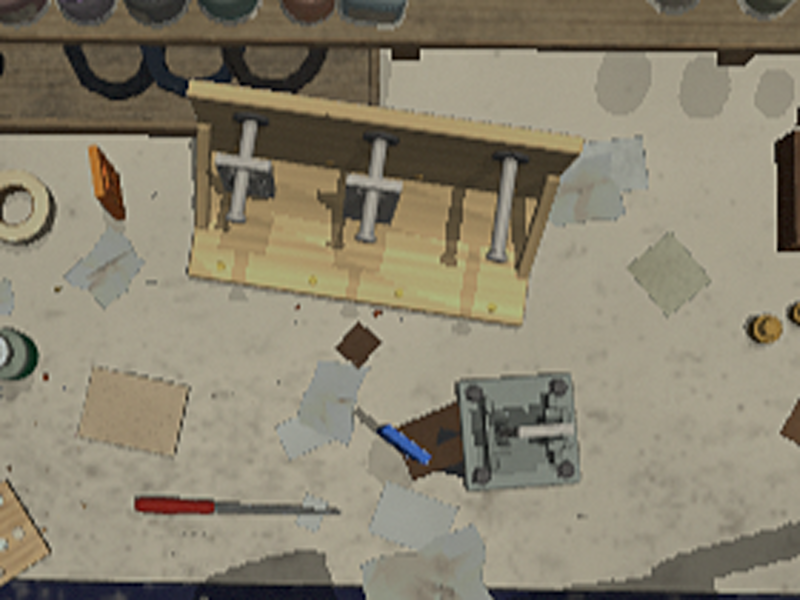

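The side crop shows the rack with its right peg free. The long plate (single hole column, crop 310,260) is on the middle peg and the short plate (crop 225,280) is on the left. The medium plate is grey and stands in the stand (side crop 550,250; top crop 545,430). The blue look-alike (side 510,330; top 405,443) and the orange one (side 130,405; top 105,183) are not meant. Next I'll measure the poses from the depth images.

```bash
cat > h.py <<'E'
import numpy as np,pickle,cv2
def cloud(im,d,m):
    v,u=np.nonzero(d>0);z=d[v,u]
    c=np.c_[(u-m['cx'])/m['fx']*z,-(v-m['cy'])/m['fy']*z,-z]
    return c@m['attitude'].T+m['eye'],im[v,u].astype(int),np.c_[u,v]
def proj(P,m):
    c=(np.atleast_2d(P)-m['eye'])@m['attitude'];return np.c_[m['cx']-m['fx']*c[:,0]/c[:,2],m['cy']+m['fy']*c[:,1]/c[:,2]]
def rect(p):
    (c,s,a)=cv2.minAreaRect((p[:,:2]*1000).astype(np.float32));return np.round(c,1),np.round(s,1),round(a,1),len(p)
E
python3 - <<'E'
from h import *
for n in('side','top'):
    P,C,U=cloud(*pickle.load(open(n+'.pkl','rb')));print(n)
    x,y,z=P.T
    sel=lambda u0,v0,u1,v1,z0,z1:P[(U[:,0]>u0)&(U[:,0]<u1)&(U[:,1]>v0)&(U[:,1]<v1)&(z>z0)&(z<z1)]
    if n=='top':
        st=(338,218,385,265)
        for a,b in((-.01,.005),(.005,.02),(.055,.069),(.08,.135),(.138,.156)):
            q=sel(*st,a,b)
            if len(q)>3:print('stand',a,b,rect(q),np.round(q.mean(0),4))
        for nm,b in dict(R=(345,143,365,183),M=(300,136,318,176),L=(255,130,270,170)).items():
            q=sel(*b,.155,.185);
            if len(q)>5:print(nm,rect(q),np.round(q.mean(0),4), cv2.fitLine((q[:,:2]).astype(np.float32),cv2.DIST_HUBER,0,.001,.001).ravel())
        q=sel(240,115,390,150,.197,.21);print('backtop',rect(q))
        q=sel(240,115,390,205,.008,.02);print('foot',rect(q))
        q=sel(345,143,395,195,.03,.15);print('braceR',rect(q),q[:,2].max())
        q=sel(305,235,335,255,.03,.2);print('blue',rect(q),q[:,2].max())
    else:
        st=(322,175,356,245)
        for a,b in((.005,.02),(.055,.069),(.08,.14),(.14,.156)):
            q=sel(*st,a,b)
            if len(q)>3:print('stand',a,b,rect(q),np.round(q.mean(0),4))
        for nm,b in dict(R=(250,155,281,172),M=(225,168,255,185),L=(192,182,224,200)).items():
            q=sel(*b,.155,.185);
            if len(q)>5:print(nm,rect(q),np.round(q.mean(0),4), cv2.fitLine((q[:,:2]).astype(np.float32),cv2.DIST_HUBER,0,.001,.001).ravel())
        q=sel(228,165,250,236,.05,.14);print('long',rect(q),q[:,2].min())
        q=sel(195,192,222,240,.05,.14);print('short',rect(q))
E
```

```text
side
stand 0.005 0.02 (array([ 477. , -268.5]), array([102.9, 436.8]), 26.6, 412) [ 0.4301 -0.1626  0.0124]
stand 0.055 0.069 (array([ 440. , -111.3]), array([ 22. , 140.6]), 6.4, 123) [ 0.4403 -0.1275  0.0619]
stand 0.08 0.14 (array([ 442. , -105.2]), array([ 14.5, 131.1]), 12.6, 275) [ 0.4413 -0.1104  0.1096]
stand 0.14 0.156 (array([ 451.1, -145.2]), array([10.2, 46.7]), 4.1, 48) [ 0.4497 -0.1424  0.1459]
R (array([ 635.4, -110.9]), array([ 54.6, 104.3]), 57.3, 223) [ 0.6387 -0.1132  0.1682] [ 0.9936208  -0.11277251  0.65075254 -0.10885993]
M (array([651.9, -19.1]), array([ 57.2, 114.4]), 46.5, 288) [ 0.6445 -0.0079  0.1692] [ 0.96285146 -0.27003154  0.63874245 -0.00203026]
L (array([665.6,  88.6]), array([ 57.6, 112. ]), 49.5, 338) [0.6598 0.0966 0.1695] [ 0.9612172  -0.27579242  0.65682757  0.09970368]
long (array([667.3, -33.5]), array([ 49.4, 117.4]), 28.1, 664) 0.05006560813817218
short (array([673.3,  77.4]), array([131. ,  50.7]), 82.5, 747)
top
stand -0.01 0.005 (array([ 451.4, -147.9]), array([117.8, 119.4]), 0.9, 536) [ 0.4432 -0.1521 -0.0009]
stand 0.005 0.02 (array([ 4
[... 370 characters left out ...]
.1473]
R (array([ 628.5, -109.4]), array([27.3, 83.8]), 85.9, 228) [ 0.6308 -0.1074  0.1701] [ 0.99027306 -0.13913746  0.63078934 -0.10744646]
M (array([642.6,  -1.2]), array([84.6, 37.3]), 0.7, 283) [ 0.6446 -0.0027  0.1721] [ 0.99099123 -0.13392673  0.6445708  -0.00272942]
L (array([657.5, 105.4]), array([30.8, 82.4]), 77.9, 253) [0.6568 0.1019 0.1718] [ 0.99313724 -0.11695499  0.6579463   0.10082921]
backtop (array([693.3,  -9.7]), array([308.5,  15.5]), 82.0, 909)
foot (array([671. , -17.1]), array([403.4, 205.7]), 82.2, 4539)
braceR (array([ 652.5, -138.4]), array([98.5, 52.7]), 37.3, 401) 0.1498160981051717
blue (array([441.5, -34.5]), array([43.8,  8.3]), 53.9, 99) 0.13922279099740353
```

Rack yaw is about −8° and stand yaw about +5°. The medium plate's top is at (454.3, −144.5) mm. I'll turn the tool and fly over it.

```bash
python3 -m jog '[0,0,0,0,0,0.173,50, 0,0,0,0,0,0.173,50, 2.85,-5.05,0,0,0,0,50, 2.85,-5.05,0,0,0,0,50, 2.85,-5.05,0,0,0,0,50]' 80; python3 -m jog '[2.85,-5.05,0,0,0,0,50, 2.85,-5.05,0,0,0,0,50, 2.85,-5.05,0,0,0,0,50, 2.85,-5.05,0,0,0,0,50, 2.85,-5.05,0,0,0,0,50]'
cat > rel.py <<'E'
import sys,numpy as np
from scipy.spatial.transform import Rotation as R
from rig import readout
# rel.py x y z(mm, TCP) yawdeg : frame yaw; tool y = -frame y, z down -> shift (tool now, cm), turn (tool rotvec)
x,y,z,w=map(float,sys.argv[1:5]);s=readout.state();M=np.array(s['ee_rot']);p=np.array(s['position'])
T=R.from_euler('z',w,degrees=True).as_matrix()@np.diag([1,-1,-1])
print('t',round(s['time'],2),'p',np.round(p*1000,1),'open',round(s['opening']*1000,1),'F',np.round(s['force'],1))
print('shift cm',np.round(M.T@(np.array([x,y,z])/10-p*100),2),'turn',np.round(R.from_matrix(M.T@T).as_rotvec(),3),'shift in target frame',np.round(T.T@(np.array([x,y,z])/10-p*100),2))
E
python3 rel.py 454.3 -144.5 286 5.2
python3 - <<'E'
from h import *
P,C,U=cloud(*pickle.load(open('top.pkl','rb')));z=P[:,2]
for b in((295,130,325,180),(248,125,280,180)):
    for a in((.174,.186),(.03,.14)):
        q=P[(U[:,0]>b[0])&(U[:,0]<b[2])&(U[:,1]>b[1])&(U[:,1]<b[3])&(z>a[0])&(z<a[1])];print(a,rect(q),np.round(q.mean(0),4))
E
```

```text
time: 1.42
position: [0.3358, -0.4093, 0.404]
ee_rot: [[0.998, 0.068, 0.0], [0.068, -0.998, -0.001], [0.0, 0.001, -1.0]]
force: [0.7, -0.2, -0.0]
opening: 0.0686
time: 2.05
position: [0.4632, -0.139, 0.4054]
ee_rot: [[0.998, 0.066, 0.005], [0.066, -0.998, -0.003], [0.004, 0.004, -1.0]]
force: [-0.2, -0.3, 0.3]
opening: 0.0684
t 2.05 p [ 463.2 -139.   405.4] open 68.4 F [-0.2 -0.3  0.3]
shift cm [-0.98  0.45 11.94] turn [ 0.004 -0.004 -0.024] shift in target frame [-0.94  0.47 11.94]
(0.174, 0.186) (array([645.6,   3.4]), array([63.7, 86.5]), 82.5, 145) [ 0.6604 -0.0037  0.1789]
(0.03, 0.14) (array([665. ,  -4.9]), array([74.2, 47.2]), 82.2, 346) [ 0.6739 -0.0045  0.0872]
(0.174, 0.186) (array([671.9,  92.5]), array([93.4, 62.1]), 17.8, 140) [0.6753 0.0989 0.179 ]
(0.03, 0.14) (array([670.6, 108.7]), array([73.6, 67.8]), 84.2, 458) [0.6851 0.1144 0.0885]
```

```bash
python3 -m jog '[-0.98,0.45,2,0.004,-0.004,-0.024,50, 0,0,2,0,0,0,50, 0,0,0,0,0,0,50, 0,0,0,0,0,0,50, 0,0,0,0,0,0,50]' >/dev/null; python3 rel.py 454.3 -144.5 286 5.2
```

```text
t 2.67 p [ 455.9 -139.2  367.4] open 68.5 F [-0.7 -0.6  0.2]
shift cm [-0.26  0.5   8.14] turn [ 0.001 -0.005  0.01 ] shift in target frame [-0.21  0.51  8.14]
```

```bash
python3 -m jog '[-0.26,0.5,0,0,-0.005,0.01,50, 0,0,2.8,0,0,0,50, 0,0,2.8,0,0,0,50, 0,0,2.4,0,0,0,50, 0,0,0,0,0,0,50]' >/dev/null; python3 rel.py 454.3 -144.5 286 5.2
```

```text
t 3.3 p [ 454.6 -148.   289.1] open 68.6 F [ 0.8 -0.1 -0. ]
shift cm [ 0.   -0.35  0.3 ] turn [ 0.006 -0.004 -0.004] shift in target frame [ 0.   -0.35  0.31]
```

```bash
python3 -m jog '[0,-0.35,0.3,0.006,-0.004,-0.004,50, 0,0,0,0,0,0,50, 0,0,0,0,0,0,255, 0,0,0,0,0,0,255, 0,0,0,0,0,0,255]' 80 >/dev/null; python3 rel.py 454.3 -144.5 286 5.2;python3 -m jog '[0,0,0,0,0,0,255, 0,0,0,0,0,0,255, 0,0,-1,0,0,0,255, 0,0,-2,0,0,0,255, 0,0,-2,0,0,0,255]'; python3 rel.py 454.3 -144.5 286 5.2
```

```text
t 3.92 p [ 455.6 -145.3  289.9] open 42.1 F [-1.1  0.7 -2.3]
shift cm [-0.13 -0.09  0.39] turn [ 0.003 -0.005 -0.001] shift in target frame [-0.12 -0.09  0.39]
time: 4.55
position: [0.4544, -0.1446, 0.3396]
ee_rot: [[0.996, 0.09, 0.0], [0.09, -0.996, 0.001], [0.0, -0.001, -1.0]]
force: [-0.6, 0.4, -1.6]
opening: 0.0424
t 4.55 p [ 454.4 -144.6  339.6] open 42.4 F [-0.6  0.4 -1.6]
shift cm [-0.01 -0.01  5.36] turn [-0.001 -0.    -0.001] shift in target frame [-0.01 -0.01  5.36]
```

```bash
python3 -m jog '[0,0,-2,0,0,0,255, 0,0,-0.3,0,0,0,255, 0,0,0,0,0,0,255, 0,0,0,0,0,0,255, 0,0,0,0,0,0,255]' >/dev/null; python3 rel.py 559.4 -97.3 340 -8
```

```text
t 5.17 p [ 454.1 -144.5  363.8] open 42.5 F [ 0.2  0.2 -2.4]
shift cm [10.91 -3.75  2.39] turn [-0.    -0.001  0.23 ] shift in target frame [ 9.77 -6.14  2.38]
```

```bash
python3 -m jog '[0,0,0,0,0,0.115,255, 0,0,0,0,0,0.115,255, 3,-2,0,0,0,0,255, 3.8,-2.2,0,0,0,0,255, 3,-2,1,0,0,0,255]' >/dev/null;python3 -m jog '[0,0,0,0,0,0,255, 0,0,0,0,0,0,255, 0,0,0,0,0,0,255, 0,0,0,0,0,0,255, 0,0,0,0,0,0,255]' >/dev/null; python3 rel.py 559.4 -97.3 329 -8
python3 - <<'E'
from h import *
from rig import cams,readout
s=readout.state();M=np.array(s['ee_rot']);p=np.array(s['position'])
for n in('side','top'):
    im,d=cams.grab_frame(n);m=cams.camera_model(n);pickle.dump((im,d,m),open(n+'1.pkl','wb'));cv2.imwrite(f'pics/{n}1.png',im[:,:,::-1])
    P,C,U=cloud(im,d,m);L=(P-p)@M*1000
    k=(abs(L[:,0])<20)&(abs(L[:,1])<28)&(L[:,2]>140)&(L[:,2]<285);q=L[k]
    for a in range(140,290,15):
        r=q[(q[:,2]>=a)&(q[:,2]<a+15)]
        if len(r)>5:print(n,a,len(r),'x',np.round(np.percentile(r[:,0],[5,50,95]),1),'y',np.round(np.percentile(r[:,1],[3,97]),1),'zmax',r[:,2].max().round(1))
    u=proj(p+M@[0,0,.2],m)[0].astype(int);c=im[max(u[1]-75,0):u[1]+75,u[0]-100:u[0]+100,::-1]
    cv2.imwrite(f'pics/{n}1c.png',cv2.resize(c,None,fx=4,fy=4))
E
```

```text
t 6.42 p [560.1 -97.5 348.7] open 42.4 F [-0.5  0.  -1.9]
shift cm [-0.05 -0.01  1.97] turn [-0.001  0.008 -0.011] shift in target frame [-0.07 -0.01  1.97]
side 140 99 x [-13.6  -8.8  -0.2] y [-26.8  26.8] zmax 154.8
side 155 67 x [-12.9  -8.8   6.5] y [-27.3  25.2] zmax 169.2
side 170 74 x [-10.2  -8.5  -3.4] y [-23.1  21.7] zmax 184.5
side 185 72 x [-10.9  -8.7  -5.1] y [-23.2  19.6] zmax 199.5
side 200 71 x [-10.4  -8.5  -3.9] y [-22.2  20.5] zmax 214.8
side 215 70 x [-10.8  -8.8  -3.4] y [-22.4  20.4] zmax 230.0
side 230 67 x [-10.8  -8.7  -3.8] y [-22.2  19.5] zmax 244.9
side 245 72 x [-11.3  -8.8  -3. ] y [-23.2  19.8] zmax 259.5
side 260 65 x [-11.3  -8.8  -1.7] y [-22.5  18.8] zmax 274.7
side 275 10 x [-9.6 -8.3 -5.3] y [-19.8  21.5] zmax 277.0
top 245 6 x [-6.5 -6.4 -5.9] y [-3.   8.6] zmax 259.8
```

View pics/side1c.png

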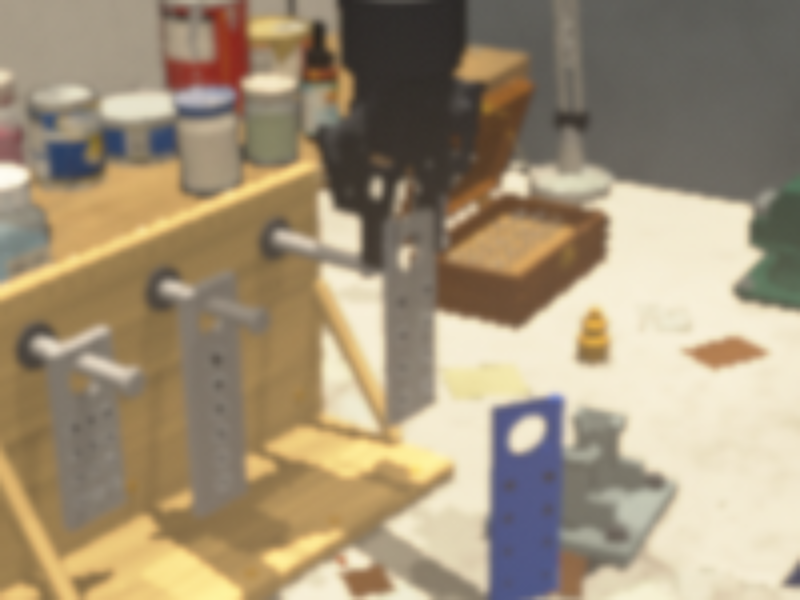

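The medium plate is held upright (side crop 410,310), with its eye in front of the right peg's head (crop 370,255). I'll lower it to axis height and check before inserting.

```bash
python3 -m jog '[-0.07,0,1.95,-0.001,0.008,-0.011,255, 0,0,0,0,0,0,255, 0,0,0,0,0,0,255, 0,0,0,0,0,0,255, 0,0,0,0,0,0,255]' >/dev/null; python3 rel.py 620.8 -106 329 -8
```

```text
t 7.15 p [560.  -97.7 331.8] open 42.7 F [-0.3 -0.6 -2.3]
shift cm [ 6.14 -0.03  0.3 ] turn [ 0.    -0.004 -0.001] shift in target frame [ 6.14 -0.03  0.28]
```

```bash
python3 -m jog '[0,0,0.3,0,-0.004,0,255, 0,0,0,0,0,0,255, 1.2,0,0,0,0,0,255, 1.2,0,0,0,0,0,255, 0,0,0,0,0,0,255]' >/dev/null; python3 rel.py 620.8 -106 329 -8
```

```text
t 7.78 p [ 586.  -101.5  329.2] open 42.6 F [ 0.1 -0.5 -2.3]
shift cm [ 3.51 -0.04  0.03] turn [ 0.001 -0.001 -0.001] shift in target frame [ 3.51 -0.04  0.02]
```

```bash
python3 -m jog '[0.8,-0.03,0.02,0,0,0,255, 0.9,0,0,0,0,0,255, 0.9,0,0,0,0,0,255, 0.9,0,0,0,0,0,255, 0,0,0,0,0,0,255]' >/dev/null; python3 rel.py 620.8 -106 322 -8
```

```text
t 8.4 p [ 623.4 -106.4  328.6] open 42.5 F [-0.2 -0.6 -2.3]
shift cm [-0.27 -0.    0.66] turn [ 0.001 -0.001 -0.001] shift in target frame [-0.27 -0.    0.66]
```

```bash
python3 -m jog '[-0.2,0,0.35,0,0,0,255, 0,0,0.2,0,0,0,255, 0,0,0,0,0,0,255, 0,0,0,0,0,0,255, 0,0,0,0,0,0,255]' >/dev/null; python3 rel.py 620.8 -106 322 -8
python3 - <<'E'
from h import *
from rig import cams,readout
s=readout.state();M=np.array(s['ee_rot']);p=np.array(s['position'])
im,d=cams.grab_frame('side');m=cams.camera_model('side')
u=proj(p+M@[0,0,.17],m)[0].astype(int);c=im[u[1]-50:u[1]+60,u[0]-70:u[0]+70,::-1]
cv2.imwrite('pics/s2.png',cv2.resize(c,None,fx=5,fy=5))
E
```

```text
t 9.03 p [ 620.6 -105.9  322.4] open 42.2 F [ 0.3  0.4 -3.1]
shift cm [0.02 0.   0.04] turn [ 0.     0.    -0.001] shift in target frame [0.02 0.   0.04]
```

View pics/s2.png

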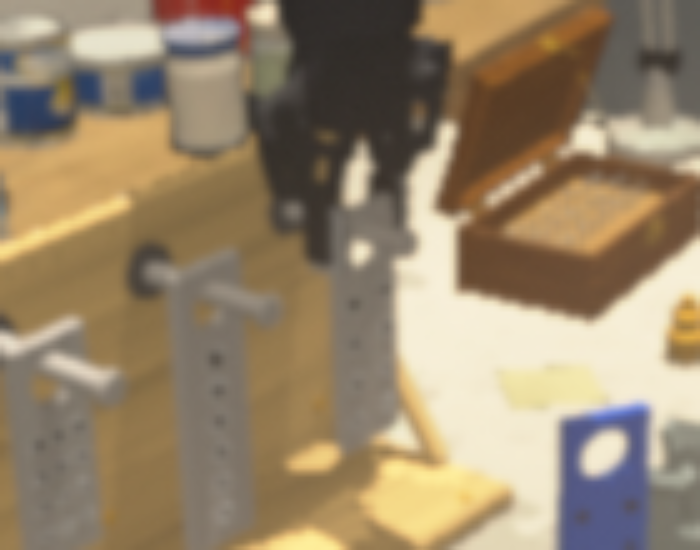

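The peg passes through the eye: its head is at crop (400,240), in front of the plate. I'll settle the plate onto the peg.

```bash
python3 -m jog '[0,0,0.12,0,0,0,255, 0,0,0,0,0,0,255, 0,0,0,0,0,0,255, 0,0,0,0,0,0,255, 0,0,0,0,0,0,255]' >/dev/null; python3 rel.py 620.8 -106 322 -8
```

```text
t 9.7 p [ 620.8 -106.   321.7] open 42.3 F [-0.4  0.5 -1. ]
shift cm [ 0.   -0.   -0.03] turn [ 0.001 -0.    -0.001] shift in target frame [ 0.   -0.   -0.03]
```

Weight is starting to transfer to the peg, so I'll open and retreat upward.

```bash
python3 -m jog '[0,0,0.05,0,0,0,90, 0,0,0,0,0,0,90, 0,0,0,0,0,0,90, 0,0,0,0,0,0,90, 0,0,0,0,0,0,90]' >/dev/null; python3 rel.py 620.8 -106 322 -8;  python3 -m jog '[0,0,-2.5,0,0,0,90, 0,0,-4,0,0,0,90, 0,0,-4,0,0,0,90, 0,0,0,0,0,0,90, 0,0,0,0,0,0,50]' >/dev/null; 
python3 - <<'E'
from h import *
from rig import cams,readout
pm=np.array([.6287,-.107,.165])
for n in('side','top'):
    im,d=cams.grab_frame(n);m=cams.camera_model(n);pickle.dump((im,d,m),open(n+'3.pkl','wb'))
    P,C,U=cloud(im,d,m)
    R=np.array([[.9903,-.139,0],[.139,.9903,0],[0,0,1]])
    for nm,p in(('right',pm),('mid',np.array([.6433,-.0027,.165])),('left',np.array([.6579,.1013,.165]))):
        L=(P-p)@R.T*1000
        for z0,z1 in((8,22),(-50,-25),(-80,-60),(-100,-80)):
            q=L[(abs(L[:,0])<38)&(abs(L[:,1])<30)&(L[:,2]>z0)&(L[:,2]<z1)]
            if len(q)>8:print(n,nm,z0,len(q),'x',np.round(np.percentile(q[:,0],[5,50,95]),1),'y',np.round(np.percentile(q[:,1],[3,97]),1),'zmax',np.percentile(q[:,2],98).round(1))
    if n=='side':cv2.imwrite('pics/s3.png',cv2.resize(im[125:260,180:360,::-1],None,fx=4.4,fy=4.4))
E
python3 rel.py 643.3 -2.7 400 -8
```

```text
t 10.32 p [ 621.3 -106.2  322.6] open 55.3 F [ 0.1 -0.2 -0.5]
shift cm [-0.06 -0.01  0.06] turn [ 0.001 -0.003 -0.001] shift in target frame [-0.06 -0.01  0.06]
side right 8 63 x [-18.7 -15.   36.1] y [-21.   21.6] zmax 16.1
side right -50 119 x [-18.7 -16.3 -10.9] y [-24.6  20.8] zmax -25.4
side right -80 88 x [-18.2 -16.4 -10.8] y [-24.   19.7] zmax -60.4
side right -100 88 x [-19.  -16.8 -10. ] y [-24.2  19. ] zmax -80.5
side mid 8 78 x [-5.7 -2.  36.9] y [-22.1  19.4] zmax 16.4
side mid -50 134 x [-5.5 -3.5  0.8] y [-22.7  19.7] zmax -25.3
side mid -80 107 x [-6.  -3.4  3. ] y [-24.   19.1] zmax -60.4
side mid -100 99 x [-5.9 -3.4  2. ] y [-23.   19.9] zmax -80.9
side left 8 95 x [-5.4 -1.8 36.7] y [-23.   19.4] zmax 16.0
side left -50 161 x [-5.7 -3.2  1. ] y [-23.7  19.5] zmax -25.8
side left -80 121 x [-5.4 -3.4  1.8] y [-23.8  19.4] zmax -60.8
side left -100 123 x [-5.2 -3.5  3.1] y [-23.9  20.3] zmax -80.4
top right 8 61 x [-36.3 -10.6  -2.7] y [-18.9   5.9] zmax 16.8
top right -50 10 x [-14.2 -14.  -13.5] y [-21.8  -1.2] zmax -28.2
top mid 8 89 x [-1.6  2.4 11.1] y [-22.   19.4] zmax 17.8
top mid -50 25 x [-1.3 -0.9 -0.4] y [-21.6  19. ] zmax -26.2
top mid -80 21 x [-1.5 -0.9 -0.5] y [-20.8  20.6] zmax -61.1
top mid -100 19 x [-1.4 -0.9 -0.5] y [-22.5  18.9] zmax -80.7
top left 8 90 x [-19.8   2.4   6.9] y [-22.1  19.4] zmax 17.4
top left -50 31 x [-1.2 -0.5  4.2] y [-23.   19.7] zmax -26.0
top left -80 22 x [-1.4 -0.8 -0.3] y [-22.3  19.4] zmax -61.5
top left -100 17 x [-1.3 -0.8  1.1] y [-22.4  19.8] zmax -81.8
t 11.05 p [ 620.7 -105.9  428.7] open 68.7 F [-0.2  0.5 -0.1]
shift cm [  0.79 -10.54   2.87] turn [ 0.     0.    -0.001] shift in target frame [  0.8  -10.54   2.87]
```

View pics/s3.png

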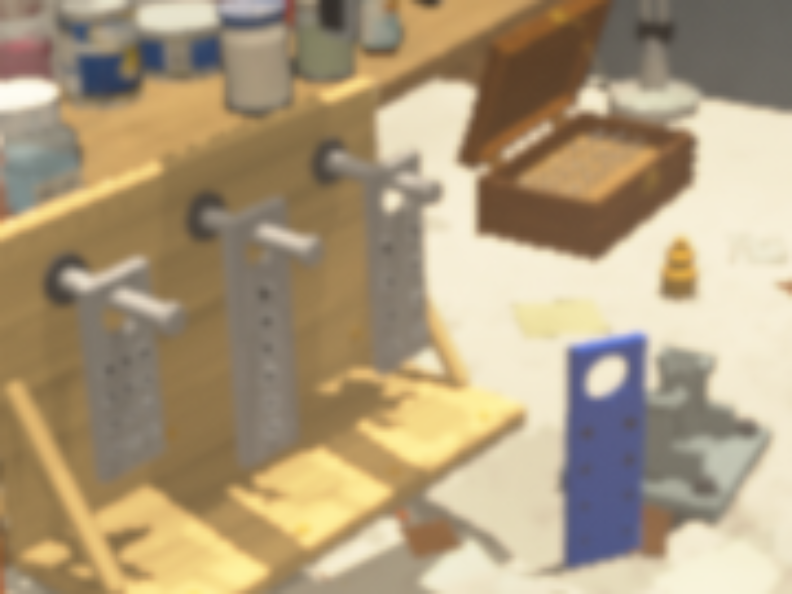

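All three plates hang properly: medium on the right peg (crop 395,260), long on the middle peg, short on the left. The long plate is the one with a single hole column and the lower foot (crop 265,330). I'll go for it.

```bash
python3 -m jog '[0.6,-4.5,0,0,0,0,50, 0.7,-4.5,0,0,0,0,50, 0,-1.5,0,0,0,0,50, 0,0,0,0,0,0,50, 0,0,0,0,0,0,50]' >/dev/null; python3 rel.py 648.4 -3.4 322 -8
```

```text
t 11.68 p [647.9  -3.3 422.1] open 69.1 F [ 0.3 -0.8  0.3]
shift cm [ 1.500e-01 -1.000e-02  1.001e+01] turn [ 0.002  0.01  -0.003] shift in target frame [5.000e-02 1.000e-02 1.001e+01]
```

```bash
python3 -m jog '[0.1,0,2,0.002,0.01,-0.003,50, 0,0,2.5,0,0,0,50, 0,0,2.5,0,0,0,50, 0,0,2.0,0,0,0,50, 0,0,0,0,0,0,50]' >/dev/null; python3 rel.py 648.4 -3.4 322 -8
```

```text
t 12.3 p [648.1 -10.2 330. ] open 68.6 F [ 0.5 -0.2 -0.4]
shift cm [-0.07 -0.68  0.8 ] turn [ 0.002 -0.002 -0.008] shift in target frame [-0.07 -0.68  0.8 ]
```

```bash
python3 -m jog '[-0.07,-0.68,0,0.002,-0.002,-0.008,50, 0,0,0.7,0,0,0,50, 0,0,0,0,0,0,50, 0,0,0,0,0,0,50, 0,0,0,0,0,0,50]' >/dev/null; python3 rel.py 648.4 -3.4 322 -8
```

```text
t 12.93 p [649.6  -3.3 326.4] open 68.8 F [-0.3  0.4  0.8]
shift cm [-0.12  0.03  0.44] turn [-0.    -0.005  0.001] shift in target frame [-0.12  0.03  0.44]
```

```bash
python3 -m jog '[-0.12,0.03,0.44,0,-0.005,0.001,50, 0,0,0,0,0,0,50, 0,0,0,0,0,0,255, 0,0,0,0,0,0,255, 0,0,0,0,0,0,255]' 100 >/dev/null; python3 rel.py 648.4 -3.4 322 -8
python3 -m jog '[0,0,0,0,0,0,255, 0,0,0,0,0,0,255, 0,0,0,0,0,0,255, 0,0,0,0,0,0,255, 0,0,0,0,0,0,255]' >/dev/null; python3 rel.py 648.4 -3.4 322 -8
```

```text
t 13.55 p [648.6  -3.9 322.8] open 42.0 F [-0.6  0.1 -1.6]
shift cm [-0.02 -0.05  0.08] turn [ 0.    -0.001 -0.   ] shift in target frame [-0.02 -0.05  0.08]
t 14.18 p [648.6  -3.9 322.8] open 41.8 F [ 0.4 -0.2  0.9]
shift cm [-0.02 -0.04  0.08] turn [ 0.    -0.001 -0.   ] shift in target frame [-0.02 -0.04  0.08]
```

```bash
python3 -m jog '[0,-0.05,-0.7,0,0,0,255, 0,0,0,0,0,0,255, 0,0,0,0,0,0,255, 0,0,0,0,0,0,255, 0,0,0,0,0,0,255]' >/dev/null; python3 rel.py 574 6 330 -8
```

```text
t 14.8 p [647.5  -2.8 326.8] open 41.8 F [ 0.4  0.4 -3.4]
shift cm [-7.4   0.15 -0.29] turn [-0.     0.004 -0.   ] shift in target frame [-7.4   0.15 -0.32]
```

```bash
python3 -m jog '[0,0.05,-0.3,0,0.004,0,255, 0,0,0,0,0,0,255, 0,0,0,0,0,0,255, -0.8,0,0,0,0,0,255, -0.5,0,0,0,0,0,255]' >/dev/null; python3 rel.py 574 7 330 -8
```

```text
t 15.43 p [633.9  -1.5 329.9] open 42.2 F [ 0.7 -0.1 -3.8]
shift cm [-6.05 -0.01 -0.01] turn [-0.  0. -0.] shift in target frame [-6.05 -0.01 -0.01]
```

```bash
python3 -m jog '[-1.1,0,0,0,0,0,255, -1.2,0,0,0,0,0,255, -1.2,0,0,0,0,0,255, -1.2,0,0,0,0,0,255, 0,0,0,0,0,0,255]' >/dev/null; python3 rel.py 560 7 330 -8; python3 -m jog '[-1.5,0,0,0,0,0,255, -1.5,0,-1.5,0,0,0,255, 0,0,-3,0,0,0,255, 0,0,-3,0,0,0,255, 0,0,0,0,0,0,255]' >/dev/null; python3 rel.py 454.4 -144.6 390 5.2
```

```text
t 16.05 p [582.8   5.9 330. ] open 41.5 F [ 0.5 -0.7 -4.5]
shift cm [-2.28  0.21  0.  ] turn [-0.     0.001  0.   ] shift in target frame [-2.28  0.21 -0.  ]
t 16.68 p [552.7   9.9 407.2] open 41.9 F [ 0.3  0.2 -4.2]
shift cm [-7.58 16.67  1.7 ] turn [-0.    -0.002 -0.231] shift in target frame [-11.19  14.5    1.72]
```

```bash
python3 -m jog '[0,0,0,0,0,-0.115,255, 0,0,0,0,0,-0.115,255, -2,4.5,0,0,0,0,255, -2,5,0,0,0,0,255, -1.5,4,0,0,0,0,255]' >/dev/null; python3 -m jog '[-2.5,0,0,0,0,0,255, -2.5,0,0,0,0,0,255, 0,0,0,0,0,0,255, 0,0,0,0,0,0,255, 0,0,0,0,0,0,255]' >/dev/null;  python3 rel.py 454.4 -144.6 390 5.2
```

```text
t 17.93 p [ 458.2 -138.7  392.7] open 41.5 F [ 0.1 -0.7 -3.3]
shift cm [-0.43  0.56  0.27] turn [-0.006  0.009  0.008] shift in target frame [-0.43  0.56  0.27]
```

```bash
python3 -m jog '[-0.43,0.56,0.27,-0.006,0.009,0.008,255, 0,0,0,0,0,0,255, 0,0,0,0,0,0,255, 0,0,0,0,0,0,255, 0,0,0,0,0,0,255]' >/dev/null;  python3 rel.py 454.4 -144.6 380 5.2
python3 - <<'E'
from h import *
from rig import cams,readout
P,C,U=cloud(*pickle.load(open('top3.pkl','rb')))
for z0,z1 in((.008,.017),(.055,.069)):
    q=P[(abs(P[:,0]-.454)<.056)&(abs(P[:,1]+.1445)<.06)&(P[:,2]>z0)&(P[:,2]<z1)];print(rect(q))
s=readout.state();M=np.array(s['ee_rot']);p=np.array(s['position'])
for n in('side','top'):
    im,d=cams.grab_frame(n);m=cams.camera_model(n)
    P,C,U=cloud(im,d,m);L=(P-p)@M*1000
    q=L[(abs(L[:,0])<20)&(abs(L[:,1])<28)&(L[:,2]>140)&(L[:,2]<305)]
    for a in range(170,310,15):
        r=q[(q[:,2]>=a)&(q[:,2]<a+15)]
        if len(r)>5:print(n,a,len(r),'x',np.round(np.percentile(r[:,0],[5,50,95]),1),'y',np.round(np.percentile(r[:,1],[3,97]),1),'zmax',r[:,2].max().round(1))
E
```

```text
t 18.55 p [ 455.1 -144.7  389.6] open 41.8 F [ 0.5  0.4 -4.2]
shift cm [-0.07 -0.01  0.96] turn [ 0.001 -0.001  0.001] shift in target frame [-0.07 -0.01  0.96]
(array([0., 0.]), array([0., 0.]), 0.0, 0)
(array([0., 0.]), array([0., 0.]), 0.0, 0)
side 170 61 x [-9.8 -8.2 -0.3] y [-25.2  22.9] zmax 184.5
side 185 52 x [-10.   -8.8  -2. ] y [-24.6  16.8] zmax 200.0
side 200 48 x [-10.   -8.5  -2.9] y [-23.6  19.5] zmax 214.6
side 215 47 x [-10.1  -9.2  -3.3] y [-23.9  19.8] zmax 230.0
side 230 48 x [-9.8 -8.9 -2.6] y [-25.3  13.8] zmax 245.0
side 245 48 x [-10.1  -8.7  -1.7] y [-24.5  15.9] zmax 260.0
side 260 49 x [-10.2  -8.6  -3.1] y [-24.2  19. ] zmax 274.7
side 275 41 x [-9.7 -8.6 -3.7] y [-24.2  20.4] zmax 289.1
side 290 23 x [-9.8 -8.5 -3.5] y [-25.2  16. ] zmax 297.9
```

The long plate is upright in the grip with the same offset the medium one had, and its foot is 298 mm ahead of the TCP. I'll lower it in steps and watch the force.

```bash
python3 -m jog '[-0.07,0,1,0,0,0,255, 0,0,1,0,0,0,255, 0,0,0.5,0,0,0,255, 0,0,0,0,0,0,255, 0,0,0,0,0,0,255]' >/dev/null;  python3 rel.py 454.4 -144.6 350 5.2
```

```text
t 19.27 p [ 454.1 -144.6  362. ] open 41.3 F [ 0.2  0.3 -4.5]
shift cm [0.03 0.   1.2 ] turn [-0.     0.001  0.001] shift in target frame [0.03 0.   1.2 ]
```

```bash
python3 -m jog '[0.03,0,0.4,0,0.001,0.001,255, 0,0,0.4,0,0,0,255, 0,0,0.4,0,0,0,255, 0,0,0,0,0,0,255, 0,0,0,0,0,0,255]' >/dev/null;  python3 rel.py 454.4 -144.6 310 5.2
```

```text
t 19.9 p [ 454.7 -145.   349.8] open 41.7 F [-0.  -1.  -4.1]
shift cm [-0.04 -0.05  3.98] turn [ 0.001 -0.002 -0.   ] shift in target frame [-0.03 -0.04  3.98]
```

```bash
python3 -m jog '[-0.03,-0.04,0.5,0.001,-0.002,0,255, 0,0,0.5,0,0,0,255, 0,0,0.5,0,0,0,255, 0,0,0.5,0,0,0,255, 0,0,0,0,0,0,255]' >/dev/null;  python3 rel.py 454.4 -144.6 310 5.2
```

```text
t 20.52 p [ 454.5 -144.9  328.7] open 41.9 F [ 0.8 -0.8 -5.5]
shift cm [-0.01 -0.04  1.87] turn [ 0.002 -0.    -0.   ] shift in target frame [-0.01 -0.03  1.87]
```

```bash
python3 -m jog '[0,-0.03,0.5,0.002,0,0,255, 0,0,0.5,0,0,0,255, 0,0,0.5,0,0,0,255, 0,0,0.15,0,0,0,255, 0,0,0,0,0,0,255]' >/dev/null;  python3 rel.py 454.4 -144.6 310 5.2
```

```text
t 21.15 p [ 454.8 -145.1  311.6] open 41.9 F [ 0.3 -1.7 -2.7]
shift cm [-0.04 -0.05  0.16] turn [ 0.001 -0.001 -0.   ] shift in target frame [-0.04 -0.05  0.16]
```

```bash
python3 -m jog '[0,0,0.15,0,0,0,255, 0,0,0,0,0,0,255, 0,0,0.1,0,0,0,255, 0,0,0,0,0,0,255, 0,0,0,0,0,0,255]' >/dev/null;  python3 rel.py 454.4 -144.6 310 5.2
```

```text
t 21.77 p [ 455.3 -145.   311. ] open 41.8 F [-0.8 -0.7  0.2]
shift cm [-0.09 -0.04  0.1 ] turn [ 0.001 -0.003 -0.   ] shift in target frame [-0.09 -0.04  0.1 ]
```

```bash
python3 -m jog '[0,0,0.25,0,0,0,255, 0,0,0.25,0,0,0,255, 0,0,0.2,0,0,0,255, 0,0,0,0,0,0,255, 0,0,0,0,0,0,255]' >/dev/null;  python3 rel.py 454.4 -144.6 310 5.2
```

```text
t 22.4 p [ 456.9 -144.8  311. ] open 41.6 F [-1.5 -1.   0.3]
shift cm [-0.24 -0.04  0.1 ] turn [ 0.001 -0.006 -0.   ] shift in target frame [-0.24 -0.04  0.1 ]
```

It won't go lower and the weight is off the tool, so it is on the base. I'll release and retreat.

```bash
python3 -m jog '[-0.15,0,0,0,-0.004,0,255, 0,0,0,0,0,0,80, 0,0,0,0,0,0,80, 0,0,0,0,0,0,60, 0,0,0,0,0,0,60]' >/dev/null;  python3 rel.py 454.4 -144.6 310 5.2; python3 -m jog '[0,0,-2,0,0,0,60, 0,0,-4,0,0,0,60, 0,0,-4,0,0,0,60, 0,0,-4,0,0,0,60, 0,0,0,0,0,0,60]' >/dev/null;  python3 -m jog '[-2,5,0,0,0,0,60, -3,5,0,0,0,0,60, -2,5,0,0,0,0,60, 0,5,0,0,0,0,60, 0,0,0,0,0,0,60]' >/dev/null
python3 - <<'E'
from h import *
from rig import cams
R=np.array([[.9903,-.139,0],[.139,.9903,0],[0,0,1]])
for n in('side','top'):
    im,d=cams.grab_frame(n);m=cams.camera_model(n);P,C,U=cloud(im,d,m)
    cv2.imwrite(f'pics/{n}4.png',im[:,:,::-1])
    q=P[(abs(P[:,0]-.4543)<.02)&(abs(P[:,1]+.1445)<.035)&(P[:,2]>.158)&(P[:,2]<.18)];print(n,'long top',rect(q) if len(q) else 0,np.percentile(q[:,2],[50,98]))
    for a,b in((.07,.1),(.1,.13),(.13,.165)):
        q=P[(abs(P[:,0]-.4543)<.02)&(abs(P[:,1]+.1445)<.035)&(P[:,2]>a)&(P[:,2]<b)]
        if len(q)>5:print('  face',a,np.round(np.median(q,0)*1000,1))
    for nm,p in(('right',[.6287,-.107,.165]),('left',[.6579,.1013,.165])):
        L=(P-p)@R.T*1000;q=L[(abs(L[:,0])<38)&(abs(L[:,1])<30)&(L[:,2]>10)&(L[:,2]<22)]
        print(nm,len(q),np.round(np.median(q,0),1))
c=cv2.imread('pics/side4.png')[120:280,170:380];cv2.imwrite('pics/s4c.png',cv2.resize(c,None,fx=3.7,fy=3.7))
E
python3 rel.py 454.4 -144.6 310 5.2
```

```text
t 23.02 p [ 455.9 -144.7  310.6] open 65.4 F [0.2 0.1 0.5]
shift cm [-0.15 -0.02  0.06] turn [ 0.    -0.005 -0.001] shift in target frame [-0.15 -0.02  0.06]
side long top (array([ 451.4, -142.9]), array([ 9.8, 48.2]), 6.8, 53) [0.16625547 0.16875744]
  face 0.07 [ 448.  -134.4   85.2]
  face 0.1 [ 447.2 -129.7  115.2]
  face 0.13 [ 448.5 -134.7  145.8]
right 50 [-14.    0.7  14. ]
left 70 [-1.5 -0.7 13.6]
top long top (array([ 454.7, -142.4]), array([ 7.8, 44.6]), 5.7, 73) [0.16732242 0.17085145]
  face 0.07 [ 451.5 -120.8   84.7]
  face 0.1 [ 456.  -120.8  115.2]
  face 0.13 [ 453.6 -120.9  162.1]
right 79 [-10.4   2.1  14.1]
left 80 [ 2.6 -1.7 14.1]
t 24.38 p [ 402.2 -351.9  449.3] open 65.4 F [ 0.  -0.  -0.3]
shift cm [  7.16 -20.04  14.06] turn [-0.006 -0.002  0.006] shift in target frame [  7.08 -20.17  13.93]
```

View pics/s4c.png

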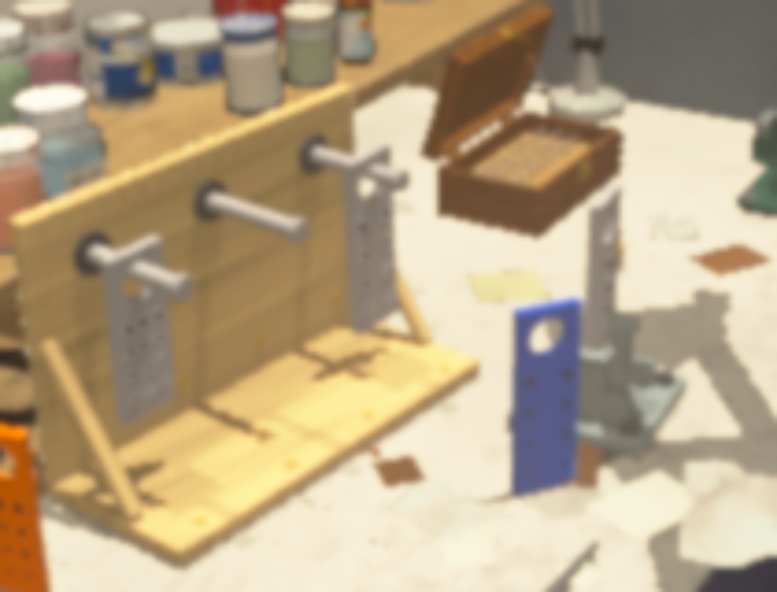

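The long plate is in the stand (crop 605,270) with its top at 167.3 mm, where 167 means fully down. The medium plate hangs on the right peg (crop 370,245), the short one on the left (crop 140,335), and the arm is clear.

```bash
python3 -c "
from rig import workorder;print(workorder.sign_off())"
```

```text
the job is handed in; nothing more can be done
None
```

I moved the medium plate from the stand to the right peg, then set the long plate from the middle peg into the stand's grooves. The job was handed in at about 24 s, under the 53 s limit. No verdict was reported.

**Last checks:**
- **Long plate:** its top edge measures about 167 mm above the bench, where 167 mm means fully down. It is within about 2 mm of where the medium plate stood and 0.5° of its yaw. It was lowered until it rested on the base, then released.
- **Medium plate:** it hangs upright behind the peg's head, about 10 mm in front of the peg's midpoint by the top camera.
- **Short plate:** it still hangs on the left peg, with no shift I could measure.
- **Arm:** it stands clear, and the tool force reads about zero.

**Disagreements:** the two cameras differ by 2–4 mm in x, with the side camera reading nearer the robot. I relied on the top camera, which agreed with the arm. A late attempt to re-measure the empty stand's posts from the top camera returned no points because the arm blocked the view. I placed the long plate using the pose at which the medium plate had been lifted out, and it went in without noticeable resistance.

I did not measure the tile, file and bottle again at the end. The gripper stayed well above the bench and away from them throughout.

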